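# Block the carton and jog the settling table

### The job

One place in the carton of biscuit tins on the vibrating settling table is empty: stand the wooden blocking piece that fills this gap snugly in it, right down on the carton floor, and let go of it. Then press the palm jog button on the sloping console well down, but without leaning on it hard, keep it down without a break for at least three seconds, and release it. Leave the other two blocking pieces, the tins and the calculator as they are.

Things in the scene. Friction and masses are not known exactly. Their poses are not given: they have to be found in the camera images.
- shaker: Low settling table, fixed: white base with a steel deck 160 x 230 mm, top of deck 54 mm above the worktop, and an open cardboard carton clamped on it. Carton inside: 104 mm (own x) by 178 mm (own y), walls 4 mm thick, inner floor 58 mm and wall tops 106 mm above the worktop. Three tins stand in it in a row along own y, with one gap. Origin: centre of the underside; own z up.
- gap (a point): Centre of the gap's floor (the carton's inner floor, 58 mm above the worktop), axes as shaker. The gap is about 41 mm wide along its y (between two tins, whose tops are 50 mm above this point) and 104 mm along its x (carton wall to wall). The piece stands in it with its 70 mm length along the gap's x.
- spacer_mid: Bare light wood blocking piece (one of three alike but for thickness): body 70 mm long (own x) by 36 mm thick (own y) by 50 mm tall, with a grip rail on top, 50 mm long (x) by 14 mm thick (y), 34 mm tall, so 84 mm tall in all. Origin: centre of the underside; own z up. Stands loose on the table. This one fits the 41 mm gap. About 0.13 kg.
- spacer_thin: Bare light wood blocking piece (one of three alike but for thickness): body 70 mm long (own x) by 24 mm thick (own y) by 50 mm tall, with a grip rail on top, 50 mm long (x) by 14 mm thick (y), 34 mm tall, so 84 mm tall in all. Origin: centre of the underside; own z up. Stands loose on the table. Too thin for the gap: leave it.
- spacer_thick: Bare light wood blocking piece (one of three alike but for thickness): body 70 mm long (own x) by 50 mm thick (own y) by 50 mm tall, with a grip rail on top, 50 mm long (x) by 14 mm thick (y), 34 mm tall, so 84 mm tall in all. Origin: centre of the underside; own z up. Stands loose on the table. Too thick for the gap: leave it.
- tin0: Plain aluminium biscuit tin, 98 mm long (own x), 45 mm wide (own y), 50 mm tall, about 0.25 kg, standing loose in the carton, on the -y side of the gap, against the carton's end. Origin: centre of the underside.
- tin1: Plain aluminium biscuit tin, 98 mm long (own x), 45 mm wide (own y), 50 mm tall, about 0.25 kg, standing loose in the carton, next to the gap on its +y side. Origin: centre of the underside.
- tin2: Plain aluminium biscuit tin, 98 mm long (own x), 45 mm wide (own y), 50 mm tall, about 0.25 kg, standing loose in the carton, at the carton's +y end. Origin: centre of the underside.
- console: Grey metal control console, fixed, 130 mm wide (own y), about 130 mm deep, about 120 mm tall at the back. Its panel slopes 30 degrees up from the front (own -x, towards the robot) to the back; the panel's outward normal in the console's axes is (-0.5, 0, 0.866). Origin: centre of the underside; own z up.
- panel (a point): Centre of the sloping panel's surface, 85 mm straight above the console's origin; axes as console (not tilted). The button's axis passes through this point along the normal. Its stem height is set anew each shift: the released cap's top stands 32 to 62 mm off the panel along the normal; find it by touch.
- jog (a joint): Travel of the palm jog button, m: 0 released, 0.012 at its hard stop, pressed along the panel's normal, into the panel. Black cap 48 mm in diameter, 12 mm thick, on a steel stem. The spring pushes back with 1.5 N at first touch and 0.5 N more per mm (7.5 N at the hard stop). The machine jogs while the button is at least 6 mm down; a push over 25 N is too hard.
- calculator: Black desk calculator lying loose on the worktop, 150 x 100 x 18 mm, beyond the blocking pieces. Origin: centre of the underside.
There are look-alikes about, which are no part of the job. Leave any pink look-alike of the spacer_mid alone.

How it is judged:
By the outcome, as a careful person would: the job done as asked, in the order asked, and still so for the second after the job is handed in, with the robot touching nothing.
It also fails if it takes over 70 s, if anything falls off the work surface, if the arm or the gripper's body presses on something with over 40 N, if the wrist force passes 120 N, or if a joint passes its speed limit or range.

### The arm

A 6-joint arm with a two-finger parallel gripper is mounted at the origin on the work surface. World frame = base frame: x ahead of the robot, y to its left, z up, the work surface at z = 0. Lengths are in mm, angles in rad, forces in N, time in s.
With the tool pointing down it reaches from about 275 to 725 mm from the base axis. Payload 15.9 kg.
Tool frame: the origin (TCP) lies on the front face of the gripper's body, between the roots of the fingers; the fingertips stand env.tip_extent ahead of it and the grasp point (between the pads) lies 54 mm ahead of it (env.tip_extent is the distance from the TCP to the fingertips, in mm); x points along the fingers, z is the direction in which the jaws open and shut, and the axes are right-handed (so a half turn about x gives the same grasp; the last joint's range is limited). The gripper opens to 85 mm and grips with 20 to 120 N. Pads are 22 mm wide; open, the fingers measure 114 mm over their backs; the gripper's body (76 mm by 85 mm) begins 54 mm behind the grasp point. The pads swing forward as they close: fully open they stand 13 mm farther back than shut.
Start: joints at [-1.308, 0.213, -0.034, 1.323, 0, 1.571], TCP at [129.887, -482.82, 303.906] pointing down, gripper open.
Joint ranges: [-2.98, 2.98], [-0.74, 1.72], [-1.14, 1.35], [-2.1, 2.04], [-1.57, 1.44], [-3.14, 3.14]. Speed limits (rad/s): [1.89, 1.89, 2.39, 2.57, 3.14, 3.14].

### API

Orientations are given as a rotation vector (axis times angle).
In Python, from plant import env gives the robot as it stands.
- The arm moves only by the tool step_arm, never from a script. Its argument "plan" is one flat list of numbers, 7 for each row, row after row: the shift along the tool's x, y, z scaled (see below), then the turn, a rotation vector about the tool's x, y, z scaled (see below), then the closure, from 0 (fully open) to 1 (shut). In form: [x, y, z, ax, ay, az, fingers, x, y, z, ax, ay, az, fingers, ...]. A call has 1 to 12 rows; each row shifts and turns the commanded pose from where the row before left it, along the tool's axes as they then stand; what a row does not reach is not made up. The controller multiplies each number of a shift by 30 mm and each number of a turn by 90 degrees. A row lasts 1/10 s, in which the tool goes at most 50 mm and 8.59 degrees, less where a joint would pass 70% of its speed; a pose out of reach is approached as far as the arm can. A call with a number of a shift or a turn outside -1 to 1 is refused whole. A call with a gripper value outside its range is refused whole. The fingers move at their own pace and stop on an object; "newtons" is the grip in N (left out, the last holds). Time passes only in rows, so rows that do not move let the fingers close. It gives the time, the measured TCP pose, the force and the opening at its end, in the units of the state.
- env.get_obs(): the state, without advancing time (a new reading comes with each control period).
- env.get_image(name): name is "side" or "top" or "wrist"; returns the picture (480x640x3 uint8, blue, green, red); there is no depth.
- env.camera_params(name): a dict with "K" (3x3 intrinsics, pixels), "eye" and "orientation" of the camera in the world; the wrist camera has in their place "tool_from_camera" (4x4, takes a point from camera to tool coordinates, whose origin is the TCP and whose axes are the tool frame's). Camera axes: x right, y down, z forward; pixel columns grow to the right and rows downward; lengths in mm; the calibration is good to about 2 mm. The wrist camera is an equidistant fisheye: a pixel r from the principal point sees the ray r / f radians off the axis. A picture is of the moment at which its call begins: read the wrist's pose just before it. camera_params takes no time and is no camera call.
- env.close_job(): hands the job in, once; it reports no verdict.
The state is a dict: "t": time; "q": joint angles; "qvel": joint speeds; "joint_efforts": joint torques, N m; "tcp_pos": TCP position; "eef_rot": TCP orientation; "contact_force": force on the tool from outside, world axes, zero at the start; "wrist_torque": the same for the moment, N m; "grip_width": finger opening in mm.
Only numpy, scipy, OpenCV 4.12 (cv2) and the standard library are available. Lean on these libraries where they do the work, as an engineer would, in place of code of your own. Each camera call takes 0.05 s, during which the arm holds its last target.

## Working session

There is one attempt and no reset: what is moved stays moved. The work goes in short steps, Python scripts to look and compute and a tool call to move; the robot and the scene stay as the last step left them, time stands still between calls to the robot, and variables do not carry over. Pictures are saved under pics/ and viewed, and the job is handed in when it is done.

Besides the shell and the picture viewer there is one more tool, called after ">>>" by a JSON object that holds its "api" and its "payload". step_arm: Moves the arm, as the interface text tells. Its arguments: {"type":"object","properties":{"plan":{"type":"array"},"newtons":{"type":"number"}},"required":["plan"]}

```bash
mkdir -p pics; ls; python3 - <<'E'
from plant import env
import cv2
o=env.get_obs();print(o,env.tip_extent)
for n in("side","top","wrist"):
    print(n,env.camera_params(n)); cv2.imwrite(f"pics/{n}0.png",env.get_image(n))
E
```

```text
pics
{'t': 0.0, 'q': array([-1.30798661e+00,  2.13373459e-01, -3.50591887e-02,  1.32349403e+00,
        8.23773661e-06,  1.57079659e+00]), 'qvel': array([ 0.00019022, -0.00196202,  0.00132778, -0.00022231, -0.00069358,
       -0.00150802]), 'joint_efforts': array([-6.15600933e-03, -6.86160350e+01,  4.87113655e+01,  1.75486668e-02,
       -2.34512390e-04, -2.59705183e-05]), 'tcp_pos': array([ 129.83257132, -482.58321547,  303.4074323 ]), 'eef_rot': array([ 1.0141581 ,  1.32304825, -1.01300151]), 'contact_force': array([-0.17483324, -0.69511067,  0.44468223]), 'wrist_torque': array([-0.02891349, -0.03504733, -0.01564491]), 'grip_width': 85.52556737542628} 72.6
side {'K': array([[614.28425676,   0.        , 315.09881574],
       [  0.        , 614.28425676, 244.09840861],
       [  0.        ,   0.        ,   1.        ]]), 'eye': array([362.40651694, 762.81998068, 893.10944719]), 'orientation': array([-0.44202181,  2.78400187, -1.12855869])}
top {'K': array([[565.50701176,   0.        , 303.66657844],
       [  0.        , 565.50701176, 236.74620377],
       [  0.        ,   0.        ,   1.        ]]), 'eye': array([ 453.05912594,    6.37768401, 1336.67828136]), 'orientation': array([-2.17086755,  2.17430072, -0.10461162])}
wrist {'K': array([[371.64829954,   0.        , 317.39617637],
       [  0.        , 371.64829954, 242.34303563],
       [  0.        ,   0.        ,   1.        ]]), 'tool_from_camera': array([[-8.76136904e-04, -2.91179065e-01,  9.56668168e-01,
        -6.92296817e+01],
       [-5.68930215e-04, -9.56668236e-01, -2.91179607e-01,
         7.40511885e+01],
       [ 9.99999454e-01, -7.99390627e-04,  6.72511778e-04,
         1.02183591e-02],
       [ 0.00000000e+00,  0.00000000e+00,  0.00000000e+00,
         1.00000000e+00]])}
```

View pics/top0.png

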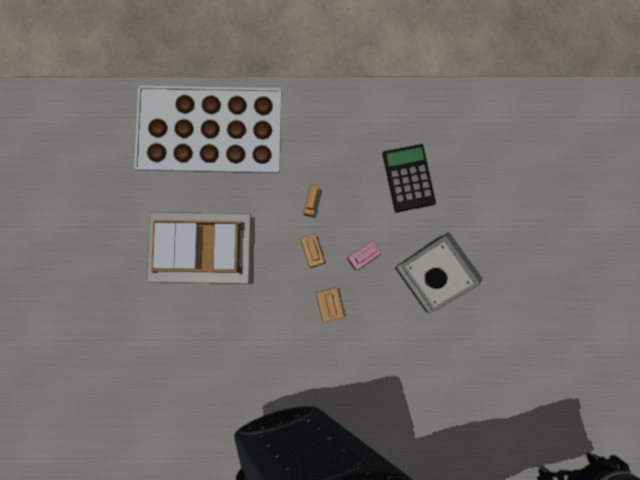

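View pics/side0.png

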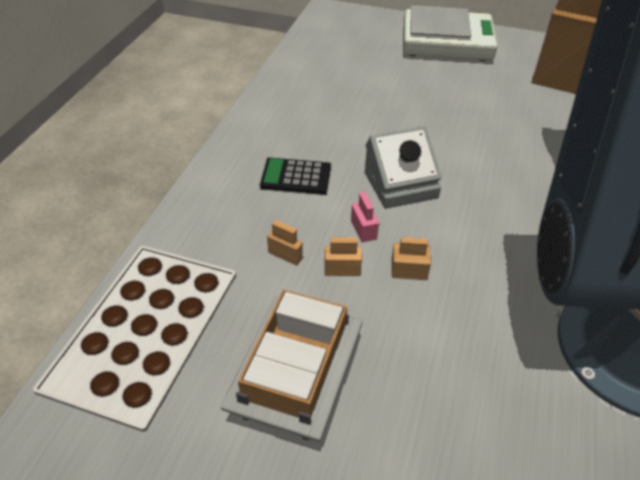

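View pics/wrist0.png

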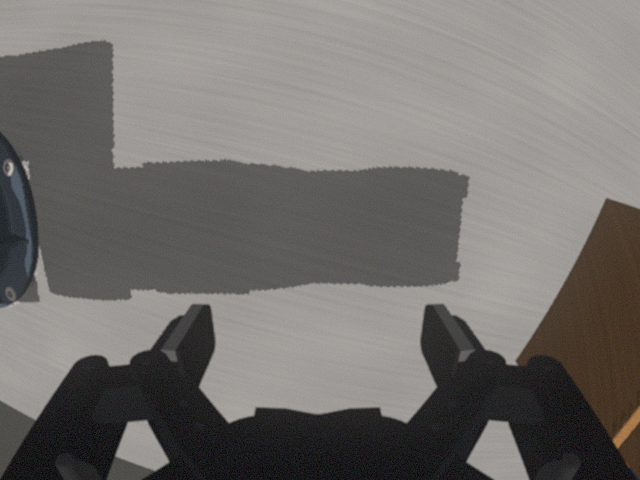

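```bash
cat > h.py <<'E'
import numpy as np,cv2
from scipy.spatial.transform import Rotation as R
from plant import env
def ray(n,uv):
    p=env.camera_params(n);K=p["K"];d=np.array([(uv[0]-K[0,2])/K[0,0],(uv[1]-K[1,2])/K[1,1],1.])
    return np.array(p["eye"]),R.from_rotvec(p["orientation"]).as_matrix()@d
def onz(n,uv,z):
    e,d=ray(n,uv);return e+d*(z-e[2])/d[2]
def proj(n,P):
    p=env.camera_params(n);c=R.from_rotvec(p["orientation"]).as_matrix().T@(np.array(P)-p["eye"]);q=p["K"]@c;return q[:2]/q[2]
E
python3 - <<'E'
from h import *
t=cv2.imread("pics/top0.png")
c=t[175:335,290:390];cv2.imwrite("pics/c1.png",cv2.resize(c,None,fx=3.7,fy=3.7,interpolation=cv2.INTER_CUBIC)) 
s=cv2.imread("pics/side0.png")[185:290,255:445];cv2.imwrite("pics/c2.png",cv2.resize(s,None,fx=4,fy=4,interpolation=cv2.INTER_CUBIC))
g=t[200:300,140:265];cv2.imwrite("pics/c3.png",cv2.resize(g,None,fx=6,fy=6,interpolation=cv2.INTER_CUBIC))
g=t[220:320,385:495];cv2.imwrite("pics/c4.png",cv2.resize(g,None,fx=6,fy=6,interpolation=cv2.INTER_CUBIC))
for uv in[(312,200),(313,250),(331,305),(364,255)]: print(onz("top",uv,60).round())
print(onz("top",(436,278),120),onz("top",(207,247),100))
E
```

```text
[660. -14.  60.]
[545. -15.  60.]
[422. -55.  60.]
[ 534. -131.   60.]
[ 480.4733456  -278.25220864  120.        ] [549.53884456 217.67343593 100.        ]
```

View pics/c1.png

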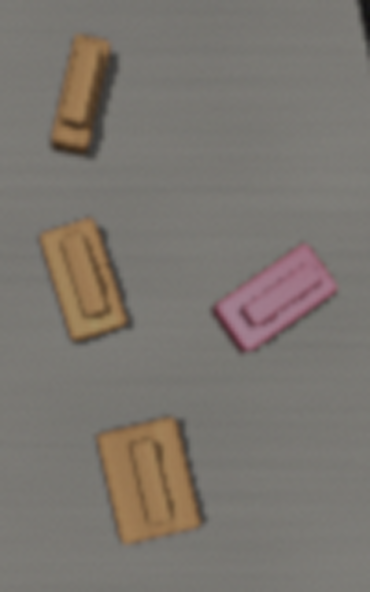

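View pics/c2.png

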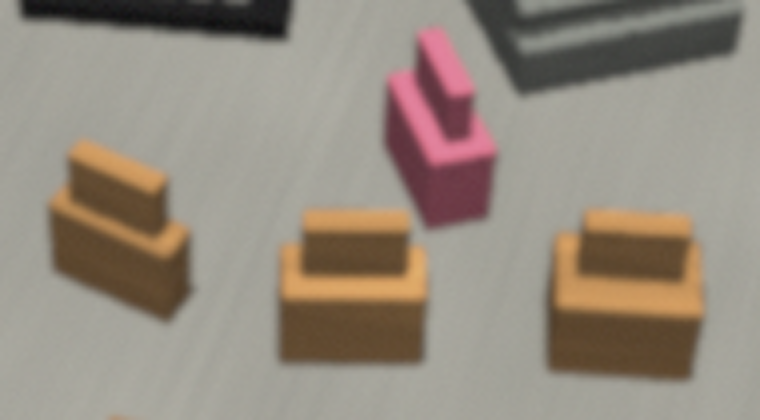

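View pics/c3.png

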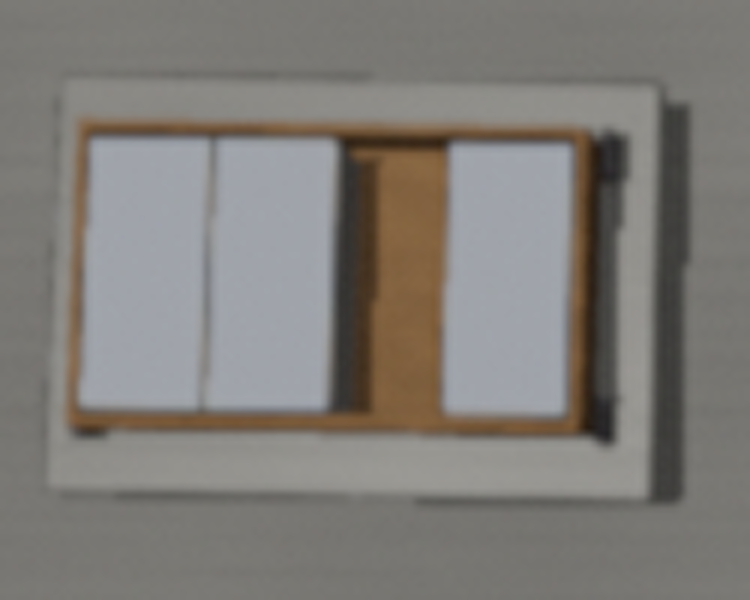

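View pics/c4.png

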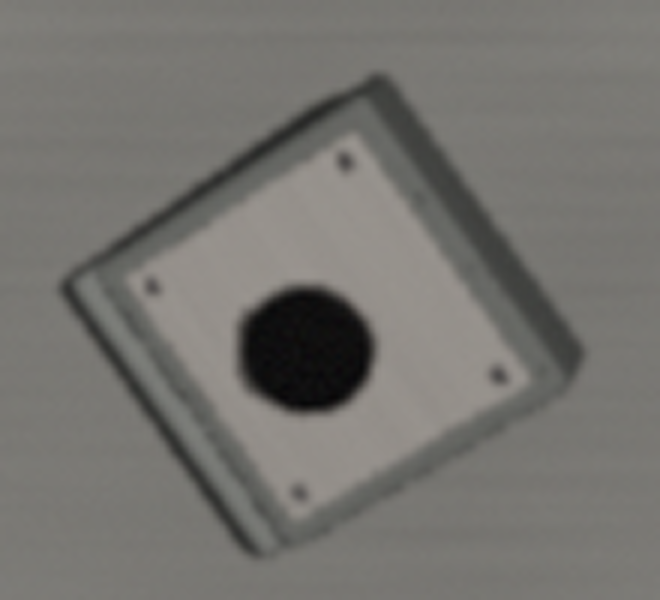

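```bash
python3 - <<'E'
from h import *
g=cv2.imread("pics/side0.png")[120:210,355:455];cv2.imwrite("pics/c5.png",cv2.resize(g,None,fx=6,fy=6,interpolation=cv2.INTER_CUBIC))
C=[onz("top",(140+u/6,200+v/6),106) for u,v in[(80,122),(588,132),(580,432),(70,427)]]
C=np.array(C);print(C.round(1),C.mean(0).round(1));print([np.linalg.norm(C[i]-C[i-1]).round(1) for i in range(4)])
for e in(C[0]-C[1],C[3]-C[2]): print(np.degrees(np.arctan2(-e[0],e[1])))
for e in(C[0]-C[3],C[1]-C[2]): print(np.degrees(np.arctan2(e[1],e[0])))
# tin gap edges
for u,v in[(340,275),(445,275)]: print(onz("top",(140+u/6,200+v/6),108))
t=cv2.imread("pics/top0.png");h=cv2.cvtColor(t,cv2.COLOR_BGR2HSV)
m=cv2.inRange(h,(8,70,60),(25,255,255));m[:, :290]=0;m[:,360:]=0
cs,_=cv2.findContours(m,0,1)
for c in cs:
    if cv2.contourArea(c)>80:
        b=cv2.boxPoints(cv2.minAreaRect(c));P=np.array([onz("top",q,50) for q in b])
        d=[P[1]-P[0],P[2]-P[1]];d.sort(key=np.linalg.norm)
        print(b.mean(0),P.mean(0).round(1),[np.linalg.norm(x).round(1) for x in d],np.degrees(np.arctan2(d[1][1],d[1][0])))
E
```

```text
[[607.9 335.1 106. ]
 [603.9 149.5 106. ]
 [494.5 151.4 106. ]
 [496.6 336.1 106. ]] [550.7 243.  106. ]
[np.float64(111.3), np.float64(185.7), np.float64(109.4), np.float64(184.7)]
-1.2242614443019655
-0.6517935134412197
-0.5006641776487023
-0.9728144169815037
[551.49967508 238.86037808 108.        ]
[551.43994161 200.72783991 108.        ]
[329.8605  304.41415] [423.  -53.3  50. ] [np.float64(51.2), np.float64(69.4)] -166.95718915348147
[312.21283 250.09067] [546.1 -13.8  50. ] [np.float64(37.5), np.float64(70.4)] -162.75520490197255
[311.48526 200.06483] [661.4 -12.5  50. ] [np.float64(24.5), np.float64(73.4)] -12.784041245944222
```

View pics/c5.png

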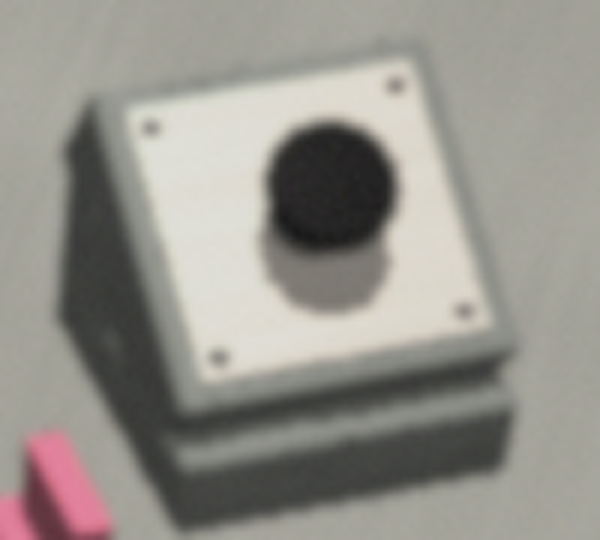

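```bash
cat >> h.py <<'E'
def tri(a,b):
    (e1,d1),(e2,d2)=ray("top",a),ray("side",b)
    k=np.linalg.lstsq(np.c_[d1,-d2],e2-e1,rcond=None)[0];p,q=e1+d1*k[0],e2+d2*k[1];return (p+q)/2,np.linalg.norm(p-q)
E
python3 - <<'E'
from h import *
T=lambda u,v:(385+u/6,220+v/6)
S=lambda u,v:(355+u/6,120+v/6)
pr=dict(A=((345,160),(150,127)),B=((152,287),(218,357)),C=((498,375),(395,85)),D=((300,492),(463,310)))
P={}
for k,(a,b) in pr.items(): P[k],r=tri(T(*a),S(*b));print(k,P[k].round(1),round(r,1))
c=sum(P.values())/4;print("centre",c)
n=np.cross(P['A']-P['D'],P['B']-P['C']);n/=np.linalg.norm(n);print(n*np.sign(n[2]))
for a,b in("BA","DC","BD","AC") and (("B","A"),("D","C"),("B","D"),("A","C")):
    d=P[b]-P[a];print(a,b,np.linalg.norm(d),np.degrees(np.arctan2(d[1],d[0])))
p,r=tri(T(307,348),S(332,183));print("cap",p,r)
# panel centre from rays on plane z=85 of centre pixel
print(onz("top",T(324,328),85),onz("side",S((150+395+463+218)/4,(127+85+310+357)/4),85))
# shaker from side: carton top gap
E
```

```text
A [ 548.2 -297.2  107.2] 1.3
B [ 504.4 -234.4   62.8] 0.7
C [ 470.4 -350.6  106.7] 1.1
D [ 427.7 -288.3   62.1] 0.9
centre [ 487.66497546 -292.62285439   84.69752667]
[-0.2924229   0.41167835  0.86313949]
B A 88.4777776059587 -55.01911575817488
D C 87.67676714520579 -55.568751395152375
B D 93.70807102197824 -144.89914821922082
A C 94.43475445155475 -145.53418600378106
cap [ 479.88075477 -280.82453765  110.94046096] 1.6029840437767908
[ 488.59874063 -293.24555034   85.        ] [ 487.23795256 -291.65831951   85.        ]
```

```bash
cat >> h.py <<'E'
def down(yaw_z):
    # tool x down, tool z horizontal at angle yaw_z (deg)
    a=np.radians(yaw_z);x=np.array([0,0,-1.]);z=np.array([np.cos(a),np.sin(a),0]);return np.c_[x,np.cross(z,x),z]
def go(pos,Rt=None):
    o=env.get_obs();Rc=R.from_rotvec(o["eef_rot"]).as_matrix();Rt=Rc if Rt is None else Rt
    print("t",round(o["t"],2),"tcp",o["tcp_pos"].round(1),"F",o["contact_force"].round(1),"w",round(o["grip_width"],1),"q",o["q"].round(2))
    d=np.array(pos)-o["tcp_pos"]
    print("turn units",(R.from_matrix(Rc.T@Rt).as_rotvec()/(np.pi/2)).round(4))
    print("shift units before turn",(Rc.T@d/30).round(3)," after turn",(Rt.T@d/30).round(3))
E
python3 - <<'E'
from h import *
Rc=R.from_rotvec(env.get_obs()["eef_rot"]).as_matrix();print(Rc.round(3))
go([546,-14,260],down(17.2+90)); go([546,-14,260],down(17.2-90))
E
```

```text
[[-0.     0.966  0.26 ]
 [ 0.001  0.26  -0.966]
 [-1.    -0.    -0.001]]
t 0.15 tcp [ 129.8 -482.6  303.5] F [-0.3 -0.1  1. ] w 85.3 q [-1.31  0.21 -0.03  1.32 -0.    1.57]
turn units [1.9762e+00 0.0000e+00 9.0000e-04]
shift units before turn [  1.46   17.455 -11.48 ]  after turn [  1.451 -17.871  10.821]
t 0.15 tcp [ 129.8 -482.6  303.5] F [-0.3 -0.1  1. ] w 85.3 q [-1.31  0.21 -0.03  1.32 -0.    1.57]
turn units [-0.0238 -0.0006  0.    ]
shift units before turn [  1.46   17.455 -11.48 ]  after turn [  1.451  17.871 -10.821]
```

>>> {"api": "step_arm", "payload": {"plan": [0.06,0.745,-0.451,-0.024,0,0,0,0.06,0.745,-0.451,0,0,0,0,0.06,0.745,-0.451,0,0,0,0,0.06,0.745,-0.451,0,0,0,0,0.06,0.745,-0.451,0,0,0,0,0.06,0.745,-0.451,0,0,0,0,0.06,0.745,-0.451,0,0,0,0,0.06,0.745,-0.451,0,0,0,0,0.06,0.745,-0.451,0,0,0,0,0.06,0.745,-0.451,0,0,0,0,0.06,0.745,-0.451,0,0,0,0,0.06,0.745,-0.451,0,0,0,0]}}

```text
t: 1.35
tcp_pos: [339.3, -248.1, 282.1]
eef_rot: [0.985, 1.337, -0.985]
contact_force: [-0.2, -1.0, 0.7]
grip_width: 85.4
```

>>> {"api": "step_arm", "payload": {"plan": [0.06,0.745,-0.451,0,0,0,0,0.06,0.745,-0.451,0,0,0,0,0.06,0.745,-0.451,0,0,0,0,0.06,0.745,-0.451,0,0,0,0,0.06,0.745,-0.451,0,0,0,0,0.06,0.745,-0.451,0,0,0,0,0.06,0.745,-0.451,0,0,0,0,0.06,0.745,-0.451,0,0,0,0,0.06,0.745,-0.451,0,0,0,0,0.06,0.745,-0.451,0,0,0,0,0.06,0.745,-0.451,0,0,0,0,0.06,0.745,-0.451,0,0,0,0]}}

```text
t: 2.55
tcp_pos: [547.4, -13.6, 260.4]
eef_rot: [0.985, 1.337, -0.985]
contact_force: [0.2, -0.7, -0.8]
grip_width: 85.4
```

>>> {"api": "step_arm", "payload": {"plan": [0,0,0,0,0,0,0.4,0,0,0,0,0,0,0.4,0,0,0,0,0,0,0.4]}}

```text
t: 2.85
tcp_pos: [546.5, -15.0, 260.7]
eef_rot: [0.985, 1.337, -0.986]
contact_force: [0.1, -0.3, 0.4]
grip_width: 51.0
```

```bash
cat >> h.py <<'E'
def wray(uv,o):
    p=env.camera_params("wrist");K=p["K"];T=p["tool_from_camera"];a=np.array([(uv[0]-K[0,2])/K[0,0],(uv[1]-K[1,2])/K[1,1]]);r=np.linalg.norm(a)
    d=np.r_[np.sin(r)*a/max(r,1e-9),np.cos(r)];Rc=R.from_rotvec(o["eef_rot"]).as_matrix()
    return Rc@T[:3,3]+o["tcp_pos"],Rc@T[:3,:3]@d
def wonz(uv,z,o):
    e,d=wray(uv,o);return e+d*(z-e[2])/d[2]
def snap(name):
    import json
    o=env.get_obs();im=env.get_image("wrist");cv2.imwrite(f"pics/{name}.png",im)
    json.dump({k:np.asarray(o[k]).tolist() for k in("eef_rot","tcp_pos")},open(f"pics/{name}.json","w"));return o
def load(name):
    import json
    return {k:np.array(v) for k,v in json.load(open(f"pics/{name}.json")).items()}
E
python3 - <<'E'
from h import *
go([546,-14,260],down(17.2-90)); snap("w1")
E
```

```text
t 2.85 tcp [546.5 -15.  260.7] F [ 0.1 -0.3  0.4] w 51.0 q [-0.03  0.32 -0.    1.25 -0.    2.81]
turn units [-0.      0.      0.0002]
shift units before turn [ 0.023 -0.006 -0.035]  after turn [ 0.023 -0.006 -0.035]
```

View pics/w1.png

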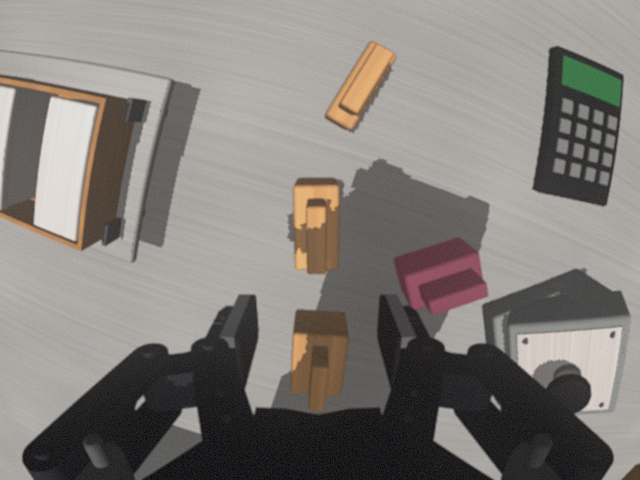

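```bash
python3 - <<'E'
from h import *
o=load("w1")
for z,uvs in((50,[(295,183),(340,183),(338,270),(295,268)]),(84,[(307,200),(326,200),(326,272),(307,271)]),(84,[(312,347),(328,347),(326,410),(310,410)])):
    P=np.array([wonz(u,z,o) for u in uvs]);print(P.round(1).tolist(),P.mean(0).round(1))
    print([np.linalg.norm(P[i]-P[i-1]).round(1) for i in range(4)])
    for e in(P[0]-P[3],P[1]-P[2]): print(np.degrees(np.arctan2(e[1],e[0])).round(1))
im=cv2.imread("pics/w1.png")[160:290,270:370];cv2.imwrite("pics/c6.png",cv2.resize(im,None,fx=4.5,fy=4.5,interpolation=cv2.INTER_CUBIC))
E
```

```text
[[575.7, 11.6, 50.0], [585.8, -21.0, 50.0], [518.4, -41.3, 50.0], [509.8, -7.6, 50.0]] [547.4 -14.6  50. ]
[np.float64(68.6), np.float64(34.1), np.float64(70.4), np.float64(34.8)]
16.3
16.8
[[572.0, 0.1, 84.0], [575.8, -12.1, 84.0], [526.5, -27.7, 84.0], [523.2, -14.6, 84.0]] [549.4 -13.6  84. ]
[np.float64(51.0), np.float64(12.8), np.float64(51.8), np.float64(13.5)]
16.7
17.5
[[463.0, -36.5, 84.0], [466.7, -48.5, 84.0], [402.0, -67.6, 84.0], [397.9, -54.3, 84.0]] [432.4 -51.7  84. ]
[np.float64(67.5), np.float64(12.5), np.float64(67.5), np.float64(13.9)]
15.3
16.5
```

View pics/c6.png

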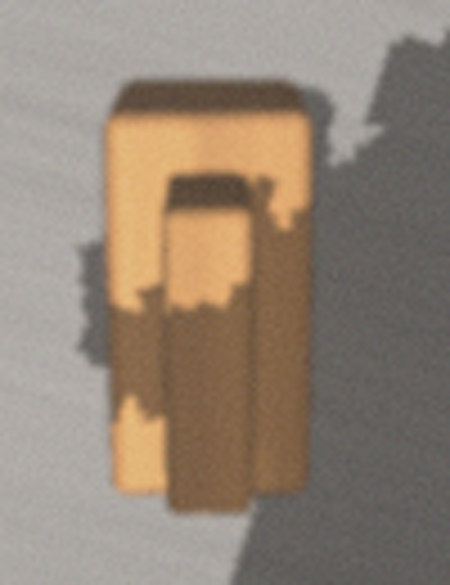

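```bash
python3 - <<'E'
from h import *
o=load("w1")
for z,uvs in((50,[(294,185),(338.6,185),(338,269.3),(295,269.3)]),(84,[(307,206.2),(325.8,206.2),(325.3,273.8),(307.3,273.8)])):
    P=np.array([wonz(u,z,o) for u in uvs]);print(P.round(1).tolist(),P.mean(0).round(1))
    print([np.linalg.norm(P[i]-P[i-1]).round(1) for i in range(4)])
    for e in(P[0]-P[3],P[1]-P[2]): print(np.degrees(np.arctan2(e[1],e[0])).round(1))
go([546.3,-14.2,128],down(16.8-90))
E
```

```text
[[574.0, 11.9, 50.0], [584.0, -20.4, 50.0], [519.0, -41.1, 50.0], [508.7, -7.9, 50.0]] [546.4 -14.4  50. ]
[np.float64(68.2), np.float64(33.8), np.float64(68.2), np.float64(34.7)]
16.9
17.6
[[568.0, -1.2, 84.0], [571.7, -13.3, 84.0], [525.0, -27.7, 84.0], [521.2, -15.4, 84.0]] [546.5 -14.4  84. ]
[np.float64(48.9), np.float64(12.7), np.float64(48.9), np.float64(12.8)]
17.0
17.1
t 2.9 tcp [546.4 -15.1 260.8] F [-0.5 -0.7 -0.2] w 51.3 q [-0.03  0.32 -0.    1.25 -0.    2.81]
turn units [ 0.0042 -0.      0.0001]
shift units before turn [ 4.425  0.006 -0.029]  after turn [ 4.425e+00  4.000e-03 -2.900e-02]
```

>>> {"api": "step_arm", "payload": {"plan": [0.55,0,-0.025,0,0,0,0.4,0.55,0,0,0,0,0,0.4,0.55,0,0,0,0,0,0.4,0.55,0,0,0,0,0,0.4,0.55,0,0,0,0,0,0.4,0.55,0,0,0,0,0,0.4,0.55,0,0,0,0,0,0.4,0.3,0,0,0,0,0,0.4,0.2,0,0,0,0,0,0.4,0.07,0,0,0,0,0,0.4,0,0,0,0,0,0,0.4], "newtons": 40}}

```text
t: 4.0
tcp_pos: [546.7, -13.9, 128.4]
eef_rot: [0.985, 1.336, -0.985]
contact_force: [0.0, -0.1, 0.3]
grip_width: 51.3
```

>>> {"api": "step_arm", "payload": {"plan": [0,0,0,0,0,0,1,0,0,0,0,0,0,1,0,0,0,0,0,0,1,0,0,0,0,0,0,1,0,0,0,0,0,0,1,0,0,0,0,0,0,1]}}

```text
t: 4.6
tcp_pos: [547.0, -13.8, 128.6]
eef_rot: [0.985, 1.336, -0.984]
contact_force: [0.4, 1.0, 6.2]
grip_width: 13.7
```

>>> {"api": "step_arm", "payload": {"plan": [-0.2,0,0,0,0,0,1,-0.7,0,0,0,0,0,1,-0.9,0,0,0,0,0,1,-0.9,0,0,0,0,0,1,-0.9,0,0,0,0,0,1,-0.9,0,0,0,0,0,1,-0.3,0,0,0,0,0,1,0,0,0,0,0,0,1]}}

```text
t: 5.4
tcp_pos: [547.1, -13.8, 273.0]
eef_rot: [0.986, 1.335, -0.984]
contact_force: [-0.1, -0.6, -2.8]
grip_width: 13.3
```

```bash
python3 - <<'E'
from h import *
go([551,220.5,270],down(-90.8))
E
```

```text
t 5.4 tcp [547.1 -13.8 273. ] F [-0.1 -0.6 -2.8] w 13.3 q [-0.03  0.32  0.02  1.28 -0.    2.82]
turn units [ 2.002e-01  2.000e-04 -1.200e-03]
shift units before turn [ 0.1    2.437 -7.423]  after turn [ 0.1    0.021 -7.813]
```

>>> {"api": "step_arm", "payload": {"plan": [0,0,0,-0.09,0,0,1,0,0,0,-0.09,0,0,1,0,0,0,-0.09,0,0,1,0,0,0,-0.09,0,0,1,0,0,0,-0.09,0,0,1,0,0,0,-0.09,0,0,1,0,0,0,-0.09,0,0,1,0,0,0,-0.09,0,0,1,0,0,0,-0.09,0,0,1,0,0,0,-0.09,0,0,1,0,0,0,-0.09,0,0,1,0,0,0,-0.09,0,0,1]}}

```text
t: 6.6
tcp_pos: [546.1, -13.8, 270.3]
eef_rot: [-0.338, 1.547, 0.339]
contact_force: [0.1, 0.0, -0.9]
grip_width: 13.3
```

>>> {"api": "step_arm", "payload": {"plan": [0,0,0,-0.09,0,0,1,0,0,0,-0.09,0,0,1,0,0,0,-0.09,0,0,1,0,0,0,-0.09,0,0,1,0,0,0,-0.09,0,0,1,0,0,0,-0.09,0,0,1,0,0,0,-0.09,0,0,1,0,0,0,-0.09,0,0,1,0,0,0,0,0,0,1]}}

```text
t: 7.5
tcp_pos: [546.1, -13.8, 270.5]
eef_rot: [-1.2, 1.216, 1.203]
contact_force: [-0.6, 0.8, -2.0]
grip_width: 13.4
```

```bash
python3 - <<'E'
from h import *
go([551,220.5,270],down(89.2))
E
```

```text
t 7.5 tcp [546.1 -13.8 270.5] F [-0.6  0.8 -2. ] w 13.4 q [-0.03  0.32  0.02  1.28  0.   -0.01]
turn units [ 0.0018  0.     -0.0014]
shift units before turn [ 0.018 -0.077  7.812]  after turn [ 0.018 -0.054  7.812]
```

Move 110 mm first, then look at the carton.

>>> {"api": "step_arm", "payload": {"plan": [0,0,0.75,0,0,0,1,0,0,0.75,0,0,0,1,0,0,0.75,0,0,0,1,0,0,0.75,0,0,0,1,0,0,0.5,0,0,0,1,0,0,0,0,0,0,1,0,0,0,0,0,0,1]}}

```text
t: 8.2
tcp_pos: [547.9, 90.9, 271.6]
eef_rot: [-1.198, 1.217, 1.199]
contact_force: [0.5, 0.2, -1.0]
grip_width: 13.3
```

```bash
python3 - <<'E'
from h import *
go([551,220.5,270],down(89.2)); snap("w2")
E
```

```text
t 8.2 tcp [547.9  90.9 271.6] F [ 0.5  0.2 -1. ] w 13.3 q [ 0.16  0.34  0.05  1.28 -0.    0.18]
turn units [-0.0006 -0.0003 -0.0004]
shift units before turn [ 0.053 -0.038  4.32 ]  after turn [ 0.055 -0.042  4.32 ]
```

View pics/w2.png

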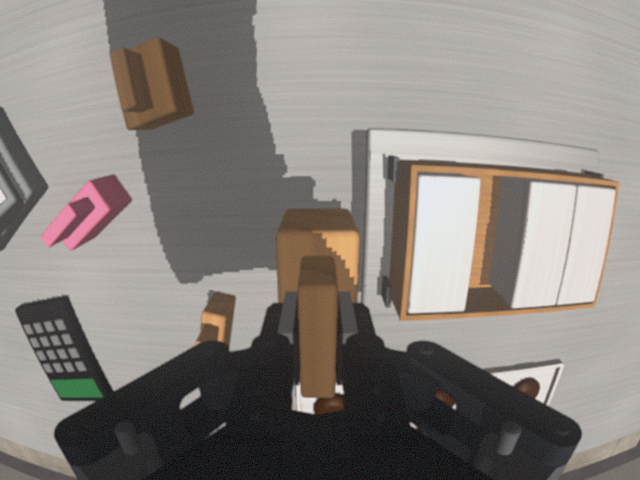

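```bash
python3 - <<'E'
from h import *
im=cv2.imread("pics/w2.png");cv2.imwrite("pics/c7.png",cv2.resize(im[150:330,380:630],None,fx=3.2,fy=3.2,interpolation=cv2.INTER_CUBIC))
cv2.imwrite("pics/c8.png",cv2.resize(im[190:420,260:380],None,fx=2.6,fy=2.6,interpolation=cv2.INTER_CUBIC))
E
```

```text
(no output)
```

View pics/c7.png

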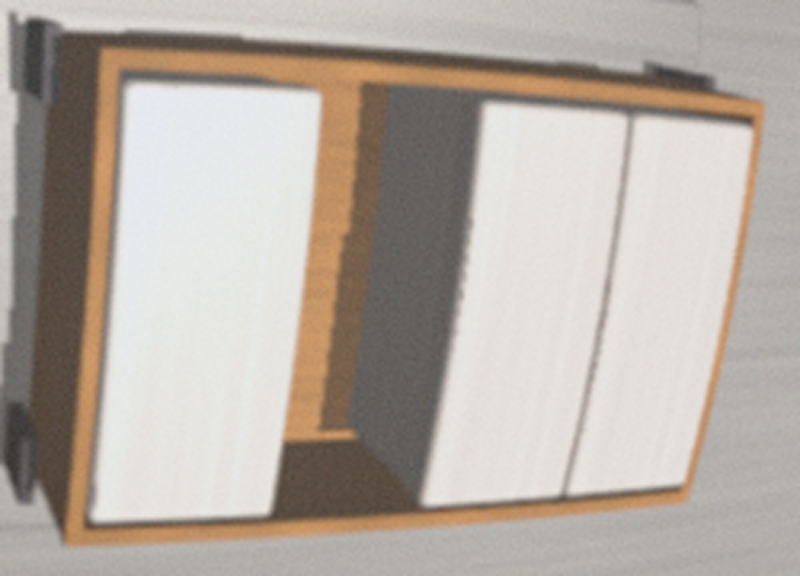

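View pics/c8.png

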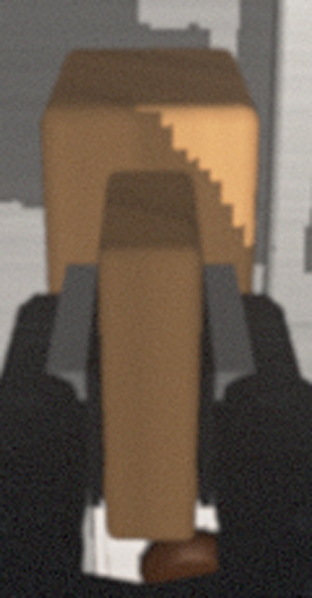

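```bash
python3 - <<'E'
from h import *
o=load("w2");c=lambda u,v:(380+u/3.2,150+v/3.2)
P={k:wonz(c(*u),z,o) for k,u,z in [("t0a",(122,82),108),("t0b",(322,90),108),("t0c",(272,516),108),("t0d",(90,523),108),("t1a",(482,100),108),("t1b",(422,506),108),("t2a",(752,125),108),("t2b",(685,487),108),("cA",(100,48),106),("cB",(763,102),106),("cC",(687,502),106),("cD",(65,543),106)]}
for k,p in P.items(): print(k,p.round(1))
yaw=lambda a,b:np.degrees(np.arctan2(P[b][1]-P[a][1],P[b][0]-P[a][0])).round(2)
print([yaw(*x) for x in(("t0a","t0d"),("t0b","t0c"),("t1a","t1b"),("t2a","t2b"),("cA","cD"),("cB","cC"))], yaw("cA","cB")-90,yaw("cD","cC")-90)
g=(P["t0b"]+P["t0c"]+P["t1a"]+P["t1b"])/4;print("gap",g, "carton c",sum(P[k] for k in("cA","cB","cC","cD"))/4)
w=lambda u,v:(260+u/2.6,190+v/2.6)
zt=o["tcp_pos"][2]
for z,L in((zt-44.6,[(100,248),(200,248),(194,538),(106,538)]),(zt-78.6,[(44,105),(258,108)])):
    for u in L:
        p=wonz(w(*u),z,o); print((R.from_rotvec(o["eef_rot"]).as_matrix().T@(p-o["tcp_pos"])).round(1))
E
```

```text
t0a [500.6 156.  108. ]
t0b [501.1 200.6 108. ]
t0c [599.6 199.6 108. ]
t0d [598.8 155.1 108. ]
t1a [501.6 241.6 108. ]
t1b [600.  240.8 108. ]
t2a [503.2 330.8 108. ]
t2b [602.5 330.9 108. ]
cA [494.  151.7 106. ]
cB [497.3 336.3 106. ]
cC [608.4 335.5 106. ]
cD [604.8 150.1 106. ]
[np.float64(-0.56), np.float64(-0.57), np.float64(-0.49), np.float64(0.07), np.float64(-0.83), np.float64(-0.4)] -1.0300000000000011 -1.1299999999999955
gap [550.57840434 220.65640419 108.        ] carton c [551.10179226 243.3946794  106.        ]
[44.6 24.5 -6.5]
[44.6 24.5  6.4]
[ 44.6 -23.9   6.6]
[ 44.6 -23.9  -6.7]
[ 78.6  34.4 -16.9]
[78.6 33.9 17.1]
```

>>> {"api": "step_arm", "payload": {"plan": [0,0,0.75,0,0,0,1,0,0,0.75,0,0,0,1,0,0,0.75,0,0,0,1,0,0,0.75,0,0,0,1,0,0,0.75,0,0,0,1,0,-0.03,0.4,0,0,0,1,0,0,0.17,0,0,0,1,0,0,0,0,0,0,1,0,0,0,0,0,0,1,0,0,0,0,0,0,1]}}

```text
t: 9.25
tcp_pos: [550.8, 219.9, 272.2]
eef_rot: [-1.199, 1.216, 1.198]
contact_force: [-0.3, -0.0, -1.1]
grip_width: 13.1
```

```bash
python3 - <<'E'
from h import *
go([550.7,220.6,200],down(89.3))
E
```

```text
t 9.25 tcp [550.8 219.9 272.2] F [-0.3 -0.  -1.1] w 13.1 q [ 0.38  0.41  0.16  1.32 -0.    0.39]
turn units [-0.0015 -0.0001  0.    ]
shift units before turn [2.406 0.005 0.025]  after turn [2.406 0.005 0.024]
```

>>> {"api": "step_arm", "payload": {"plan": [0.5,0,0.024,0,0,0,1,0.45,0,0,0,0,0,1,0.2,0,0,0,0,0,1,0.2,0,0,0,0,0,1,0.2,0,0,0,0,0,1,0,0,0,0,0,0,1]}}

```text
t: 9.85
tcp_pos: [550.6, 221.3, 225.1]
eef_rot: [-1.199, 1.216, 1.199]
contact_force: [-0.8, 0.0, -1.0]
grip_width: 13.2
```

>>> {"api": "step_arm", "payload": {"plan": [0.2,0,0,0,0,0,1,0.2,0,0,0,0,0,1,0.2,0,0,0,0,0,1,0.2,0,0,0,0,0,1,0,0,0,0,0,0,1]}}

```text
t: 10.35
tcp_pos: [550.4, 221.3, 200.6]
eef_rot: [-1.199, 1.217, 1.2]
contact_force: [-0.5, -0.2, -1.3]
grip_width: 13.7
```

>>> {"api": "step_arm", "payload": {"plan": [0.15,0,-0.01,0,0,0,1,0.15,0,-0.01,0,0,0,1,0.07,0,0,0,0,0,1,0.03,0,0,0,0,0,1,0,0,0,0,0,0,1]}}

```text
t: 10.85
tcp_pos: [550.7, 220.8, 189.5]
eef_rot: [-1.199, 1.216, 1.199]
contact_force: [-0.3, -0.7, -1.2]
grip_width: 13.3
```

>>> {"api": "step_arm", "payload": {"plan": [0.05,0,0,0,0,0,1,0.03,0,0,0,0,0,1,0,0,0,0,0,0,1]}}

```text
t: 11.15
tcp_pos: [550.7, 220.8, 187.1]
eef_rot: [-1.199, 1.216, 1.199]
contact_force: [-0.4, 0.3, -2.1]
grip_width: 13.6
```

>>> {"api": "step_arm", "payload": {"plan": [0.03,0,0,0,0,0,1,0,0,0,0,0,0,1]}}

```text
t: 11.35
tcp_pos: [550.9, 220.9, 186.6]
eef_rot: [-1.199, 1.215, 1.199]
contact_force: [-1.2, -0.3, 3.7]
grip_width: 13.2
```

>>> {"api": "step_arm", "payload": {"plan": [0,0,0,0,0,0,0.6,0,0,0,0,0,0,0.6,0,0,0,0,0,0,0.6,0,0,0,0,0,0,0.6,-0.4,0,0,0,0,0,0.6,-0.7,0,0,0,0,0,0.6,-0.9,0,0,0,0,0,0.6,-0.9,0,0,0,0,0,0.6,-0.6,0,0,0,0,0,0.6,0,0,0,0,0,0,0.6,0,0,0,0,0,0,0.6]}}

```text
t: 12.45
tcp_pos: [550.9, 220.9, 291.8]
eef_rot: [-1.199, 1.215, 1.199]
contact_force: [0.6, 0.2, -0.6]
grip_width: 34.1
```

```bash
python3 - <<'E'
from h import *
go([550.7,220.6,290]); snap("w3"); cv2.imwrite("pics/side3.png",cv2.resize(env.get_image("side")[270:450,210:380],None,fx=3.3,fy=3.3,interpolation=cv2.INTER_CUBIC))
E
```

```text
t 12.45 tcp [550.9 220.9 291.8] F [ 0.6  0.2 -0.6] w 34.1 q [0.38 0.41 0.21 1.37 0.   0.4 ]
turn units [0. 0. 0.]
shift units before turn [ 0.059  0.005 -0.009]  after turn [ 0.059  0.005 -0.009]
```

View pics/w3.png

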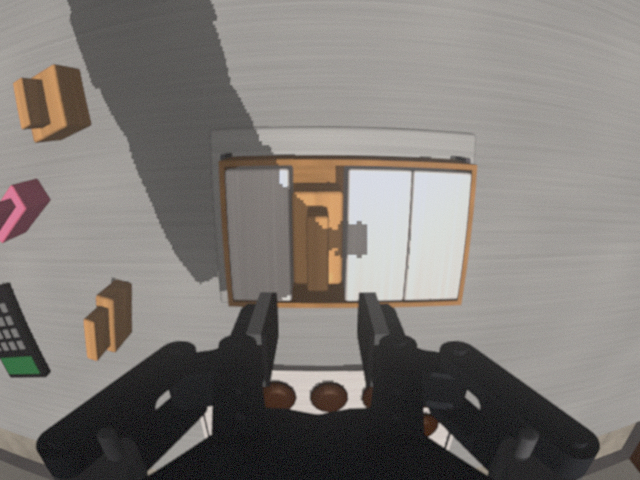

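View pics/side3.png

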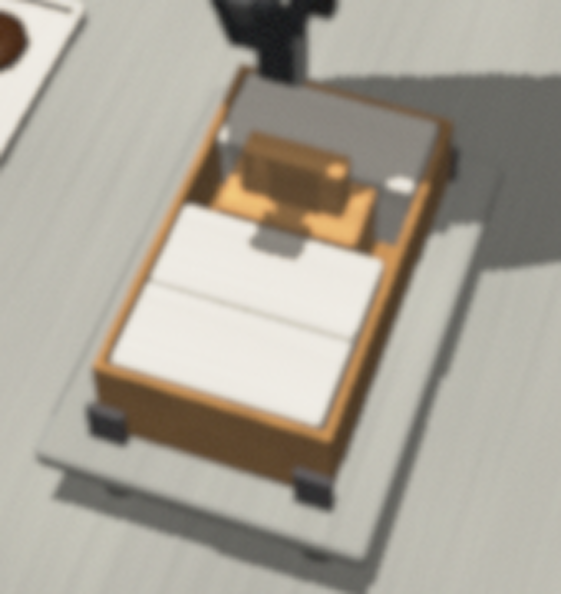

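```bash
python3 - <<'E'
from h import *
im=cv2.imread("pics/w3.png");cv2.imwrite("pics/c9.png",cv2.resize(im[150:310,280:380],None,fx=3.7,fy=3.7,interpolation=cv2.INTER_CUBIC))
# press targets
C=np.array([487.7,-292.6,85]);yaw=np.radians(-55.2)
n=np.array([-.5*np.cos(yaw),-.5*np.sin(yaw),.866]);print(n)
y=np.array([-np.sin(yaw),np.cos(yaw),0])
X=-n
for s in(1,-1):
    for zz in (y*s,np.cross(X,y)*s):
        Rt=np.c_[X,np.cross(zz,X),zz]
        print(zz.round(2));go(C+n*(72.6+62+20),Rt)
E
```

```text
[-0.28535678  0.4105746   0.866     ]
[0.82 0.57 0.  ]
t 12.55 tcp [550.5 220.8 290.7] F [-0.2 -0.1 -0.2] w 33.8 q [0.38 0.41 0.21 1.37 0.   0.4 ]
turn units [ 0.5905  0.1577 -0.3081]
shift units before turn [  2.403   3.356 -15.042]  after turn [  7.213  -7.706 -11.484]
[ 0.49 -0.71  0.5 ]
t 12.55 tcp [550.5 220.8 290.7] F [-0.2 -0.1 -0.2] w 33.8 q [0.38 0.41 0.21 1.37 0.   0.4 ]
turn units [ 1.5581 -0.1348 -0.4174]
shift units before turn [  2.403   3.356 -15.042]  after turn [  7.213 -11.484   7.706]
[-0.82 -0.57 -0.  ]
t 12.55 tcp [550.5 220.8 290.7] F [-0.2 -0.1 -0.2] w 33.8 q [0.38 0.41 0.21 1.37 0.   0.4 ]
turn units [-1.3571  0.3642  0.1864]
shift units before turn [  2.403   3.356 -15.042]  after turn [ 7.213  7.706 11.484]
[-0.49  0.71 -0.5 ]
t 12.55 tcp [550.5 220.8 290.7] F [-0.2 -0.1 -0.2] w 33.8 q [0.38 0.41 0.21 1.37 0.   0.4 ]
turn units [-0.386   0.3224 -0.1041]
shift units before turn [  2.403   3.356 -15.042]  after turn [ 7.213 11.484 -7.706]
```

View pics/c9.png

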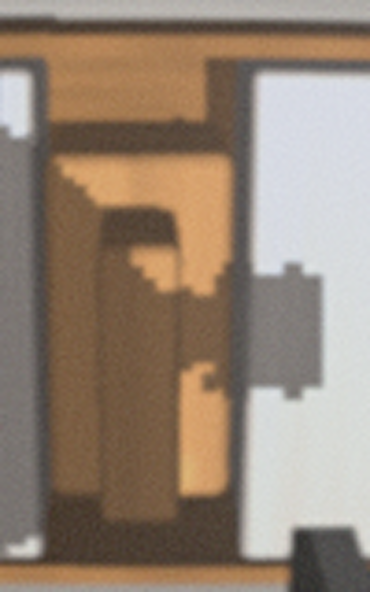

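>>> {"api": "step_arm", "payload": {"plan": [0,0,0,0.0738,0.0197,-0.0385,0.6,0,0,0,0.0738,0.0197,-0.0385,0.6,0,0,0,0.0738,0.0197,-0.0385,0.6,0,0,0,0.0738,0.0197,-0.0385,0.6,0,0,0,0.0738,0.0197,-0.0385,1,0,0,0,0.0738,0.0197,-0.0385,1,0,0,0,0.0738,0.0197,-0.0385,1,0,0,0,0.0738,0.0197,-0.0385,1,0,0,0,0,0,0,1]}}

```text
t: 13.45
tcp_pos: [550.1, 221.5, 289.6]
eef_rot: [-0.843, 1.328, 0.065]
contact_force: [-0.2, 0.8, -0.4]
grip_width: -0.4
```

```bash
cat >> h.py <<'E'
C=np.array([487.7,-292.6,85]);_y=np.radians(-55.2)
n=np.array([-.5*np.cos(_y),-.5*np.sin(_y),.866])
_z=np.array([-np.sin(_y),np.cos(_y),0]);RP=np.c_[-n,np.cross(_z,-n),_z]
E
python3 - <<'E'
from h import *
go(C+n*(72.6+62+40),RP)
o=load("w3");P=np.array([wonz((280+u/3.7,150+v/3.7),108,o) for u,v in[(48,152),(232,152),(230,495),(50,495)]]);print(P.round(1),P.mean(0),[np.linalg.norm(P[i]-P[i-1]).round(1) for i in range(4)])
E
```

```text
t 13.45 tcp [550.1 221.5 289.6] F [-0.2  0.8 -0.4] w -0.4 q [ 0.59  0.38  0.08  1.26 -0.52  1.55]
turn units [ 0.0002 -0.001   0.0006]
shift units before turn [  6.554  -7.739 -11.479]  after turn [  6.529  -7.748 -11.487]
[[516.5 204.3 108. ]
 [516.9 238.5 108. ]
 [585.9 238.5 108. ]
 [585.4 202.5 108. ]] [551.19053742 220.97518171 108.        ] [np.float64(69.0), np.float64(34.2), np.float64(69.0), np.float64(36.1)]
```

>>> {"api": "step_arm", "payload": {"plan": [0.41,-0.484,-0.718,0,0,0,1,0.41,-0.484,-0.718,0,0,0,1,0.41,-0.484,-0.718,0,0,0,1,0.41,-0.484,-0.718,0,0,0,1,0.41,-0.484,-0.718,0,0,0,1,0.41,-0.484,-0.718,0,0,0,1,0.41,-0.484,-0.718,0,0,0,1,0.41,-0.484,-0.718,0,0,0,1]}}

```text
t: 14.25
tcp_pos: [494.2, -1.7, 263.6]
eef_rot: [-0.844, 1.326, 0.071]
contact_force: [1.0, -0.4, 0.4]
grip_width: 0.2
```

>>> {"api": "step_arm", "payload": {"plan": [0.41,-0.484,-0.718,0,0,0,1,0.41,-0.484,-0.718,0,0,0,1,0.41,-0.484,-0.718,0,0,0,1,0.41,-0.484,-0.718,0,0,0,1,0.41,-0.484,-0.718,0,0,0,1,0.41,-0.484,-0.718,0,0,0,1,0.41,-0.484,-0.718,0,0,0,1,0.41,-0.484,-0.718,0,0,0,1,0,0,0,0,0,0,1,0,0,0,0,0,0,1]}}

```text
t: 15.25
tcp_pos: [438.3, -222.2, 236.6]
eef_rot: [-0.842, 1.326, 0.067]
contact_force: [0.1, 0.5, 0.4]
grip_width: -0.0
```

```bash
python3 - <<'E'
from h import *
go(C+n*(72.6+62+40),RP); snap("w4")
E
```

```text
t 15.25 tcp [ 438.3 -222.2  236.6] F [0.1 0.5 0.4] w -0.0 q [-0.32 -0.08 -0.64  0.57 -0.3   0.57]
turn units [ 0.0007  0.0008 -0.0003]
shift units before turn [-0.011  0.043  0.013]  after turn [-0.011  0.043  0.012]
```

View pics/w4.png

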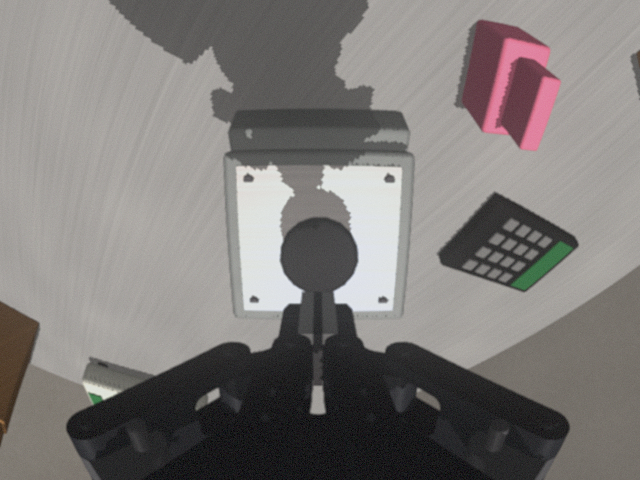

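```bash
python3 - <<'E'
from h import *
o=load("w4")
e,d=wray((319,256),o);k=np.linalg.lstsq(np.c_[d,-n],C-e,rcond=None)[0];print("cap top h",k[1],np.linalg.norm(e+d*k[0]-C-n*k[1]))
a,b=wray((281,256),o)[1],wray((357.5,256),o)[1];th=np.arccos(a@b/np.linalg.norm(a)/np.linalg.norm(b));D=24/np.tan(th/2);print("by size",(e+d/np.linalg.norm(d)*D-C)@n)
print("tip h now",(o["tcp_pos"]-C)@n-72.6)
E
```

```text
cap top h 31.372208042793797 0.543965078060637
by size 23.851973475017623
tip h now 101.65022473463665
```

>>> {"api": "step_arm", "payload": {"plan": [0.6,0.04,0.01,0,0,0,1,0.6,0,0,0,0,0,1,0.3,0,0,0,0,0,1,0.2,0,0,0,0,0,1,0.1,0,0,0,0,0,1,0.1,0,0,0,0,0,1,0,0,0,0,0,0,1]}}

```text
t: 16.0
tcp_pos: [454.9, -244.1, 186.8]
eef_rot: [-0.842, 1.325, 0.066]
contact_force: [-0.7, -0.0, -0.5]
grip_width: 0.3
```

```bash
cat > st.py <<'E'
from h import *
o=env.get_obs();print("t",round(o["t"],2),"tip h",round((o["tcp_pos"]-C)@n-72.6,2),"Fn",round(o["contact_force"]@n,2),o["contact_force"].round(1))
e=o["tcp_pos"]-C-n*((o["tcp_pos"]-C)@n);print("lateral",e.round(1))
E
python3 st.py
```

```text
t 16.0 tip h 44.85 Fn -0.26 [-0.7 -0.  -0.5]
lateral [0.7 0.3 0.1]
```

>>> {"api": "step_arm", "payload": {"plan": [0.07,0,0,0,0,0,1,0.07,0,0,0,0,0,1,0.06,0,0,0,0,0,1,0,0,0,0,0,0,1]}}

```text
t: 16.4
tcp_pos: [456.5, -246.7, 181.4]
eef_rot: [-0.841, 1.326, 0.066]
contact_force: [0.5, 0.8, 0.8]
grip_width: 0.1
```

```bash
python3 st.py
```

```text
t 16.4 tip h 38.59 Fn 0.85 [0.5 0.8 0.8]
lateral [0.5 0.2 0.1]
```

>>> {"api": "step_arm", "payload": {"plan": [0.07,0,0,0,0,0,1,0,0,0,0,0,0,1]}}

```text
t: 16.6
tcp_pos: [457.1, -247.6, 179.5]
eef_rot: [-0.841, 1.326, 0.066]
contact_force: [-0.3, 0.3, 0.7]
grip_width: -0.3
```

```bash
python3 st.py
```

```text
t 16.6 tip h 36.48 Fn 0.85 [-0.3  0.3  0.7]
lateral [0.5 0.3 0.1]
```

>>> {"api": "step_arm", "payload": {"plan": [0.07,0,0,0,0,0,1,0,0,0,0,0,0,1]}}

```text
t: 16.8
tcp_pos: [457.8, -248.4, 177.8]
eef_rot: [-0.842, 1.326, 0.066]
contact_force: [-0.1, 0.3, 2.0]
grip_width: -0.1
```

```bash
python3 st.py
```

```text
t 16.8 tip h 34.45 Fn 1.85 [-0.1  0.3  2. ]
lateral [0.7 0.2 0.1]
```

>>> {"api": "step_arm", "payload": {"plan": [0.07,0,0,0,0,0,1,0,0,0,0,0,0,1]}}

```text
t: 17.0
tcp_pos: [458.4, -249.3, 176.0]
eef_rot: [-0.842, 1.326, 0.066]
contact_force: [-1.3, 0.9, 3.2]
grip_width: -0.2
```

```bash
python3 st.py
```

```text
t 17.0 tip h 32.36 Fn 3.49 [-1.3  0.9  3.2]
lateral [0.7 0.2 0.1]
```

>>> {"api": "step_arm", "payload": {"plan": [0.07,0,0,0,0,0,1,0,0,0,0,0,0,1]}}

```text
t: 17.2
tcp_pos: [459.0, -250.2, 174.2]
eef_rot: [-0.842, 1.326, 0.066]
contact_force: [-0.9, 1.3, 4.5]
grip_width: -0.2
```

```bash
python3 st.py
```

```text
t 17.2 tip h 30.26 Fn 4.64 [-0.9  1.3  4.5]
lateral [0.7 0.2 0.1]
```

>>> {"api": "step_arm", "payload": {"plan": [0.07,0,0,0,0,0,1,0,0,0,0,0,0,1]}}

```text
t: 17.4
tcp_pos: [459.6, -251.1, 172.4]
eef_rot: [-0.841, 1.326, 0.066]
contact_force: [-0.9, 1.5, 3.9]
grip_width: -0.1
```

```bash
python3 st.py
```

```text
t 17.4 tip h 28.15 Fn 4.26 [-0.9  1.5  3.9]
lateral [0.7 0.2 0.1]
```

>>> {"api": "step_arm", "payload": {"plan": [0.07,0,0,0,0,0,1,0,0,0,0,0,0,1]}}

```text
t: 17.6
tcp_pos: [460.2, -251.9, 170.5]
eef_rot: [-0.842, 1.326, 0.066]
contact_force: [-2.1, 2.3, 5.2]
grip_width: -0.1
```

```bash
python3 st.py
```

```text
t 17.6 tip h 26.03 Fn 6.03 [-2.1  2.3  5.2]
lateral [0.6 0.2 0.1]
```

>>> {"api": "step_arm", "payload": {"plan": [0,0,0,0,0,0,1]}}

```text
t: 17.7
tcp_pos: [460.2, -251.9, 170.6]
eef_rot: [-0.842, 1.326, 0.066]
contact_force: [-1.7, 2.4, 5.4]
grip_width: 0.2
```

```bash
python3 st.py
```

```text
t 17.7 tip h 26.14 Fn 6.17 [-1.7  2.4  5.4]
lateral [0.7 0.2 0.1]
```

>>> {"api": "step_arm", "payload": {"plan": [0,0,0,0,0,0,1]}}

```text
t: 17.8
tcp_pos: [460.2, -251.9, 170.7]
eef_rot: [-0.842, 1.326, 0.066]
contact_force: [-2.2, 2.0, 5.1]
grip_width: 0.2
```

```bash
python3 st.py
```

```text
t 17.8 tip h 26.16 Fn 5.85 [-2.2  2.   5.1]
lateral [0.6 0.2 0.1]
```

>>> {"api": "step_arm", "payload": {"plan": [0.03,0,0,0,0,0,1,0,0,0,0,0,0,1,0,0,0,0,0,0,1,0,0,0,0,0,0,1,0,0,0,0,0,0,1,0,0,0,0,0,0,1,0,0,0,0,0,0,1,0,0,0,0,0,0,1,0,0,0,0,0,0,1,0,0,0,0,0,0,1,0,0,0,0,0,0,1,0,0,0,0,0,0,1]}}

```text
t: 19.0
tcp_pos: [460.4, -252.2, 169.9]
eef_rot: [-0.842, 1.326, 0.066]
contact_force: [-2.6, 1.3, 4.9]
grip_width: 0.1
```

>>> {"api": "step_arm", "payload": {"plan": [0,0,0,0,0,0,1,0,0,0,0,0,0,1,0,0,0,0,0,0,1,0,0,0,0,0,0,1,0,0,0,0,0,0,1,0,0,0,0,0,0,1,0,0,0,0,0,0,1,0,0,0,0,0,0,1,0,0,0,0,0,0,1,0,0,0,0,0,0,1,0,0,0,0,0,0,1,0,0,0,0,0,0,1]}}

```text
t: 20.2
tcp_pos: [460.5, -252.2, 169.9]
eef_rot: [-0.842, 1.326, 0.066]
contact_force: [-2.5, 1.5, 5.6]
grip_width: -0.2
```

>>> {"api": "step_arm", "payload": {"plan": [0,0,0,0,0,0,1,0,0,0,0,0,0,1,0,0,0,0,0,0,1,0,0,0,0,0,0,1,0,0,0,0,0,0,1,0,0,0,0,0,0,1,0,0,0,0,0,0,1,0,0,0,0,0,0,1,0,0,0,0,0,0,1,0,0,0,0,0,0,1,0,0,0,0,0,0,1,0,0,0,0,0,0,1]}}

```text
t: 21.4
tcp_pos: [460.4, -252.2, 169.9]
eef_rot: [-0.842, 1.326, 0.066]
contact_force: [-1.8, 2.1, 4.6]
grip_width: 0.1
```

```bash
python3 st.py
```

```text
t 21.4 tip h 25.29 Fn 5.37 [-1.8  2.1  4.6]
lateral [0.7 0.2 0.1]
```

>>> {"api": "step_arm", "payload": {"plan": [0,0,0,0,0,0,1,0,0,0,0,0,0,1,0,0,0,0,0,0,1,0,0,0,0,0,0,1]}}

```text
t: 21.8
tcp_pos: [460.4, -252.2, 169.9]
eef_rot: [-0.842, 1.326, 0.066]
contact_force: [-2.7, 1.8, 5.0]
grip_width: 0.2
```

```bash
python3 st.py; python3 - <<'E'
from h import *
cv2.imwrite("pics/side5.png",env.get_image("side"))
E
```

```text
t 21.8 tip h 25.29 Fn 5.84 [-2.7  1.8  5. ]
lateral [0.7 0.2 0.1]
```

View pics/side5.png

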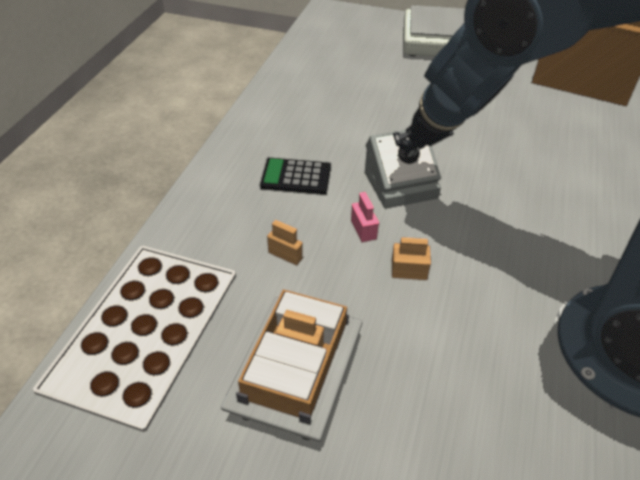

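>>> {"api": "step_arm", "payload": {"plan": [-0.2,0,0,0,0,0,1,-0.4,0,0,0,0,0,1,-0.7,0,0,0,0,0,1,-0.8,0,0,0,0,0,1,-0.8,0,0,0,0,0,1,-0.8,0,0,0,0,0,1,0,0,0,0,0,0,1,0,0,0,0,0,0,1,0,0,0,0,0,0,1]}}

```text
t: 22.75
tcp_pos: [428.4, -206.7, 265.1]
eef_rot: [-0.841, 1.327, 0.067]
contact_force: [-0.6, -0.7, 0.3]
grip_width: 0.3
```

```bash
python3 st.py; python3 - <<'E'
from h import *
cv2.imwrite("pics/top6.png",env.get_image("top"));snap("w6")
E
```

```text
t 22.75 tip h 135.61 Fn 0.12 [-0.6 -0.7  0.3]
lateral [ 0.1  0.4 -0.2]
```

View pics/top6.png

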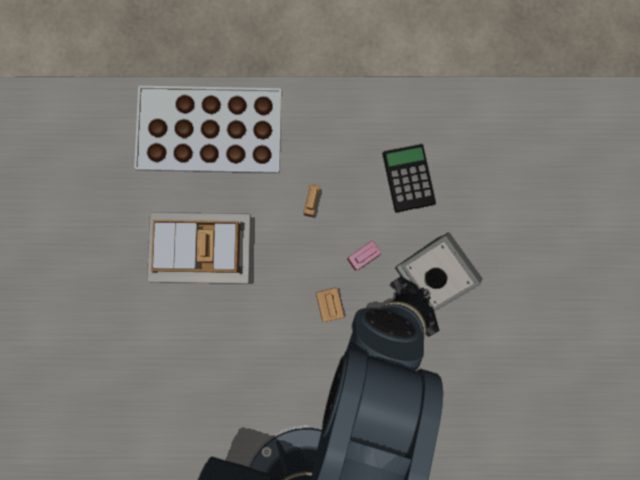

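View pics/w6.png

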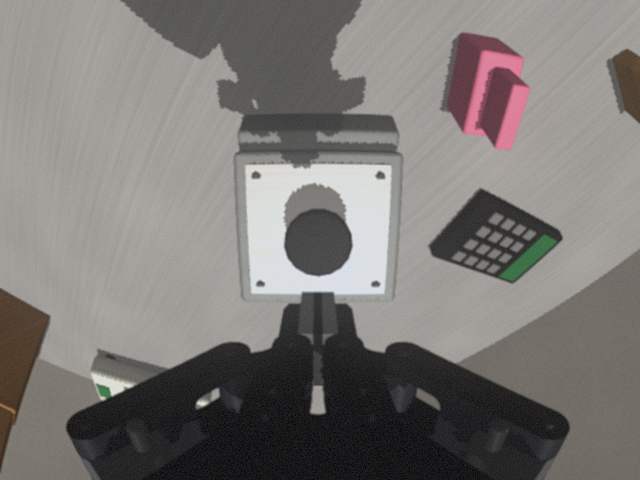

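```bash
python3 -c "
from plant import env
print(env.close_job())"
```

```text
the job is handed in; nothing more can be done
None
```

The 36 mm blocking piece is standing in the gap, and I pressed, held and released the jog button. I handed the job in at about 22.9 s.

- **Choice of piece:** seen from above, the three wooden pieces measured about 51, 37.5 and 24.5 mm thick. The 37.5 mm one was the match, so I took it and left the pink look-alike alone.
- **Placing:** I gripped it by its rail and lowered it until it touched the floor, with about 4 N of push-back and the tool at the height that puts its underside at 58 mm. I then let go. The wrist view afterwards showed it upright at (551, 221) mm, against a measured gap centre of (550.6, 220.7) mm. Its outline had the right size for standing on the carton floor.
- **Button:** I found the cap by touch at about 35 mm off the panel. I pressed to about 6 N and held for about 4.2 s without a break, then backed off. The force readings varied by about 1 N, so the depth is only known to be 8 to 10 mm, between the 6 mm needed and the 12 mm stop.
- **Final check:** the last pictures show the piece still in place and nothing touching the robot. The tins, the other two pieces, the pink one and the calculator showed no visible movement by eye.

One disagreement: the first top-camera reading of the gap width was 38 mm. The closer wrist view gave 41 mm, which matches the description, so I used that.

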